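Unlock the lid stay and shut the tortilla chest

TASK

The lid of the wooden tortilla chest is propped open by a folding steel stay on its side. Break the stay at its knuckle while the lid is still up, then lower the lid gently until it is fully shut, without slamming it. Leave the stack of tortilla warmers undisturbed.

Things in the scene. Friction and masses are not known exactly. Their poses are not given: they have to be found in the camera images.
- chest: Fixed wooden box, 220 deep (x) x 300 wide (y) x 130 mm high. Origin: centre of its underside; x towards the hinge side (away from the robot), y left, z up. Lid hinge line along y at x=110, z=130. Folding steel stay on its right side in the plane y=-166: a 120 mm bar from a pin on the box (x=-100, z=110) up to a knuckle, then a 104 mm bar to the lid's right edge, 155 mm from the hinge.
- lid (a joint): Lid angle, rad: 0 = propped open (68 deg above level), grows as it lowers, 1.187 = shut. Board 14 mm thick, 300 wide, free edge 221 mm from the hinge line, which lies in its underside. 0.5 kg. Stiff hinge (0.85 N m) holds it wherever it is left once the stay is unlocked: push it all the way down, on the outer face near the free edge; the stay folds along.
- knuckle (a point): Middle of the knuckle's steel thumb knob, a 20 mm round pin, 46 long along chest y (y=-170 to -216). Starts at x=-22, y=-193, z=201 in the chest frame, locked 5 mm past straight. Pushed down and towards the hinge (45 deg) on its 120 mm circle about the lower pin, it gives at a few N and folds down, drawing the lid a little; it stays where left. Cannot go the other way. Lid shut: z about 30.
- warmer_top: Topmost of a stack of three loose round white plastic tortilla warmers, each 200 mm in diameter and 60 mm high, 0.3 kg, standing about 0.5 m to the left or right of the robot's centre line. Origin: centre of its underside, 120 mm above the table. A bystander.

How it is judged (in metres and radians):
On the way:
1. the knuckle of the stay has been pushed through so that the stay is folding (knuckle at least 15 mm lower than at the start, measured on the chest) while the lid is still well up (lid joint below 0.6) (z of knuckle in the frame of chest below 0.186 m and value of joint lid below 0.6 rad), for 0.1 s.
At the end, for the whole second after the job is handed in: The lid is shut within 0.07 rad (4 degrees, 15 mm at its free edge) and at rest; it never swung shut faster than 1.5 rad/s, and the top warmer has not moved over 20 mm (value of joint lid above 1.117 rad and velocity of joint lid below 0.05 rad/s); the robot touches nothing.
It fails at once if the lid is slammed or dropped: it swings shut faster than 1.5 rad/s (velocity of joint lid above 1.5 rad/s).
It fails at once if the stack of tortilla warmers is disturbed (top one moved over 20 mm) (distance of warmer_top from where it was at the start of the episode above 0.02 m).
It also fails if it takes over 51 s, if anything falls off the work surface, if the arm or the gripper's body presses on something with over 40 N, if the wrist force passes 120 N, or if a joint passes its speed limit or range.

ROBOT

A 7-joint arm with a two-finger parallel gripper is mounted at the origin on the work surface. World frame = base frame: x ahead of the robot, y to its left, z up, the work surface at z = 0. Lengths are in m, angles in degrees, forces in N, time in s.
With the tool pointing down it reaches from about 0.4 to 0.85 m from the base axis. Payload 4.5 kg.
Tool frame: the origin (TCP) lies at the very end of the fingers, on their centre line; the grasp point (between the pads) lies 19 mm behind it (arm.hold_point_z is the distance from the TCP to the grasp point, in m); z points along the fingers, y is the direction in which the jaws open and shut (so a half turn about z gives the same grasp; the last joint's range is limited). The gripper opens to 88 mm and grips with 3 to 60 N. Pads are 18 mm wide; open, the fingers measure 123 mm over their backs; the gripper's body (75 mm by 187 mm) begins 45 mm behind the grasp point.
Start: joints at [-68.365, 39.483, -11.15, 89.685, 9.013, 51.709, -12.324], TCP at [0.211, 0.588, 0.239] pointing down, gripper open.
Joint ranges: [-172.22, 172.22], [-26.19, 119.32], [-84.43, 86.54], [7.71, 146.69], [-57.33, 237.33], [2.42, 119.75], [-152.13, 152.13]. Speed limits (degrees/s): [147.25, 147.25, 180, 180, 180, 180, 180].

INTERFACE

Orientations are given as [roll, pitch, yaw] about the fixed x, y, z axes, in that order (R = Rz(yaw) Ry(pitch) Rx(roll)).
In Python, from rig import arm, vision, hand_in gives the robot as it stands. The module is installed in compiled form; this text tells all that it offers.
- The arm moves only by the tool arm_command, never from a script. Its argument "series" is one flat list of numbers, 7 for each row, row after row: the shift along the tool's x, y, z in m, then the turn, a rotation vector about the tool's x, y, z in rad, then the closure, from -1 (fully open) to 1 (shut). A call has 1 to 8 rows; each row is the pose to reach, as a shift and turn from the pose commanded when the call began, along the tool's axes at that moment; what a row does not reach only later rows make up. A row lasts 1/12 s, in which the tool goes at most 41.7 mm and 7.16 degrees, less where a joint would pass 70% of its speed; a pose out of reach is approached as far as the arm can. A call with a gripper value outside its range is refused whole. The fingers move at their own pace and stop on an object; "force" is the grip in N (left out, the last holds). Time passes only in rows, so rows that repeat a pose let the fingers close. It gives the time, the measured TCP pose, the force and the opening at its end, in the units of the state.
- arm.get_obs(): the state, without advancing time (a new reading comes with each control period).
- vision.capture(name): name is "scene" or "top" or "wrist"; returns (picture, depth): 400x640x3 uint8, red, green, blue; 400x640 float32, m along the optical axis (not along the pixel's ray), 0 where there is no reading.
- vision.calibration(name): a dict with "fov_y" (degrees; the focal length in pixels is half the picture's height over the tangent of half this angle, whatever the lens; pixels are square), "cx", "cy" (the principal point, pixels), "extrinsics" (4x4, takes a point from camera to world coordinates). Camera axes: x right, y up, looking along -z (the intrinsics and any distortion apply to the point x, -y, -z); pixel columns grow to the right and rows downward; lengths in m; the calibration is good to about 2 mm. The wrist camera is an equidistant fisheye: a pixel r from the principal point sees the ray r / f radians off the axis. A picture is of the moment at which its call begins: read the wrist's pose just before it. calibration takes no time and is no camera call; for the wrist camera it gives the pose at the moment of the call.
- hand_in(): hands the job in, once; it reports no verdict.
The state is a dict: "time_s": time; "joint_positions": joint angles; "joint_vel": joint speeds; "effort": joint torques, N m; "eef_pos": TCP position; "orientation": TCP orientation; "force": force on the tool from outside, world axes, zero at the start; "wrist_torque": the same for the moment, N m; "grip_width": opening from 0.0 (shut) to 1.0 (fully open).
Only numpy, scipy, OpenCV 4.12 (cv2) and the standard library are available. Lean on these libraries where they do the work, as an engineer would, in place of code of your own. Each camera call takes 0.05 s, during which the arm holds its last target. There are 200 camera calls.

## Working session

There is one attempt and no reset: what is moved stays moved. The work goes in short steps, Python scripts to look and compute and a tool call to move; the robot and the scene stay as the last step left them, time stands still between calls to the robot, and variables do not carry over. Pictures are saved under pics/ and viewed, about 8 in all and at most 12, crops included, and the job is handed in when it is done.

Besides the shell and the picture viewer there is one more tool, called after "Call:" as name(argument=value, ...), one argument or row to a line, values as JSON. arm_command: Moves the arm, as the interface text tells. Its arguments: {"type":"object","properties":{"series":{"type":"array","items":{"type":"number"}},"force":{"type":"number"}},"required":["series"]}

```bash
mkdir -p pics; cat > h.py <<'E'
import numpy as np, cv2
from rig import arm, vision
def cap(n):
    c=vision.calibration(n); p,d=vision.capture(n)
    return p,d,c
def world(d,c):
    h,w=d.shape; f=h/2/np.tan(np.radians(c['fov_y']/2))
    u,v=np.meshgrid(np.arange(w),np.arange(h))
    P=np.stack([(u-c['cx'])/f*d,-(v-c['cy'])/f*d,-d],-1)
    E=np.array(c['extrinsics']); W=P@E[:3,:3].T+E[:3,3]
    W[d==0]=np.nan
    return W
E
python3 - <<'E'
from h import *
o=arm.get_obs();print({k:np.round(v,3) for k,v in o.items()})
for n in('scene','top'):
    p,d,c=cap(n); print({k:np.round(v,3).tolist() for k,v in c.items()})
    np.savez(n,p=p,d=d,W=world(d,c)); cv2.imwrite(f'pics/{n}.png',p[...,::-1])
E
```

```text
{'time_s': np.float64(0.0), 'joint_positions': array([-68.364,  39.532, -11.144,  89.744,   9.013,  51.708, -12.322]), 'joint_vel': array([ 0.075,  0.062,  0.054, -0.017, -0.004,  0.085,  0.047]), 'effort': array([ 1.0000e-03, -5.2757e+01, -1.2670e+00, -1.5343e+01, -5.3000e-02,
        6.0000e-03,  0.0000e+00]), 'eef_pos': array([0.211, 0.588, 0.238]), 'orientation': array([-1.79898e+02,  8.00000e-03,  1.60307e+02]), 'force': array([-0.163, -0.75 , -0.396]), 'wrist_torque': array([0.02 , 0.023, 0.055]), 'grip_width': np.float64(1.004)}
{'fov_y': 43.279, 'cx': 317.291, 'cy': 195.595, 'extrinsics': [[0.731, -0.646, 0.219, 0.916], [0.682, 0.694, -0.231, -0.305], [-0.003, 0.318, 0.948, 1.401], [0.0, 0.0, 0.0, 1.0]]}
{'fov_y': 55.443, 'cx': 324.003, 'cy': 197.601, 'extrinsics': [[0.023, 0.995, -0.099, 0.495], [-1.0, 0.024, 0.009, 0.001], [0.012, 0.099, 0.995, 1.408], [0.0, 0.0, 0.0, 1.0]]}
```

View pics/scene.png

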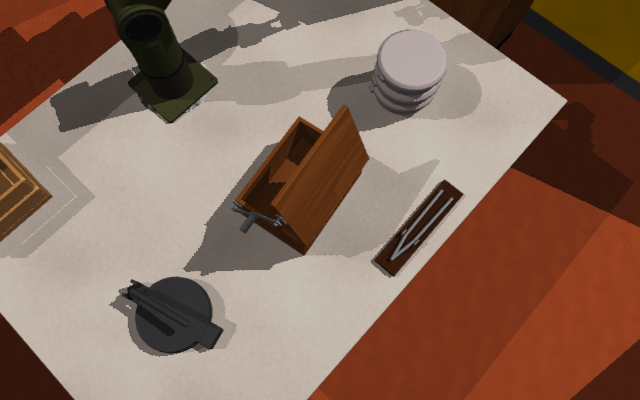

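View pics/top.png

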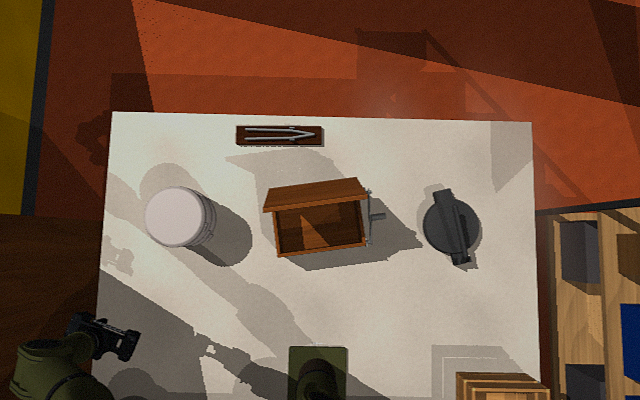

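The scene view shows the chest centre frame, with the lid open, the knob at about (247,223) and the stack at (410,75). The top view shows the chest at (320,225), the knob at (377,216) and the stack at (178,217).

```bash
python3 - <<'E'
from h import *
T=np.load('top.npz');S=np.load('scene.npz')
W=T['W'];
for v in range(208,224,3): print(v,[np.round(W[v,u],3).tolist() for u in (364,370,376,382)])
s=W[185:262,255:375].reshape(-1,3); m=(s[:,2]>.122)&(s[:,2]<.138); r=s[m]
print('rim',len(r),cv2.minAreaRect(r[:,:2].astype(np.float32)))
# lid outer face from scene
W2=S['W']; L=W2[140:215,300:350].reshape(-1,3); 
box=W2[95:255,230:372].reshape(-1,3); 
c=np.median(L,0); print('lidmed',c)
for i in range(3):
    q=L[np.linalg.norm(L-c,axis=1)<.12] if i==0 else q[abs((q-c)@n)<.004]
    c=q.mean(0); n=np.linalg.svd(q-c,full_matrices=False)[2][2]
print('plane',c,n,len(q),'ang',np.degrees(np.arccos(abs(n[2]))),'yaw',np.degrees(np.arctan2(n[1],n[0])))
f=box[abs((box-c)@n)<.006]; f=f[f[:,2]>.15]
t=np.cross([0,0,1],n);t/=np.linalg.norm(t)
print('lid along t',t,np.percentile(f@t,[.5,99.5]),'zmax',np.percentile(f[:,2],[99,99.9]))
k=W2[212:236,236:256].reshape(-1,3);k=k[(k[:,2]>.17)&(k[:,2]<.25)];print('knobS',len(k),k.mean(0),k.min(0),k.max(0))
k=W[205:228,368:390].reshape(-1,3);k=k[(k[:,2]>.17)&(k[:,2]<.25)];print('knobT',len(k),k.mean(0),k.min(0),k.max(0))
np.save('rim',r)
w=W[180:255,140:225].reshape(-1,3);w=w[w[:,2]>.17];print('stack',np.percentile(w,[1,50,99],axis=0))
E
```

```text
208 [[0.6, -0.161, 0.001], [0.582, -0.152, 0.24], [0.601, -0.205, 0.002], [0.601, -0.228, 0.001]]
211 [[0.589, -0.161, -0.0], [0.573, -0.153, 0.235], [0.59, -0.206, -0.0], [0.591, -0.229, -0.005]]
214 [[0.577, -0.161, 0.0], [0.565, -0.155, 0.221], [0.566, -0.175, 0.207], [0.567, -0.194, 0.208]]
217 [[0.567, -0.162, -0.004], [0.556, -0.156, 0.21], [0.557, -0.175, 0.211], [0.557, -0.194, 0.208]]
220 [[0.555, -0.162, -0.003], [0.547, -0.157, 0.205], [0.556, -0.207, -0.004], [0.557, -0.229, -0.001]]
223 [[0.544, -0.162, -0.0], [0.538, -0.161, 0.177], [0.545, -0.207, -0.002], [0.546, -0.229, -0.006]]
rim 667 ((0.5595556497573853, 0.0015543848276138306), (0.23389652371406555, 0.317631334066391), 8.958724021911621)
lidmed [nan nan nan]<stdin>:13: RuntimeWarning: Mean of empty slice.
  ret = um.true_divide(
Traceback (most recent call last):
IndexError: index 2 is out of bounds for axis 0 with size 0
```

```bash
cat > m.py <<'E'
from h import *
from scipy.optimize import least_squares
T=np.load('top.npz');S=np.load('scene.npz')
W=T['W'];W2=S['W']
fin=lambda a:a[np.isfinite(a).all(1)]
L=fin(W2[140:215,300:350].reshape(-1,3)); c=np.median(L,0); q=L
for i in range(6):
    q=q if i==0 else L[abs((L-c)@n)<(.02 if i<3 else .005)]
    c=q.mean(0); n=np.linalg.svd(q-c,full_matrices=False)[2][2]
n*=np.sign(n[0])
print('plane',c,n,len(q),'angle of normal from vertical',np.degrees(np.arccos(abs(n[2]))),'yaw',np.degrees(np.arctan2(n[1],n[0])))
box=fin(W2[95:260,230:375].reshape(-1,3))
f=box[abs((box-c)@n)<.006]
t=np.cross([0,0,1],n);t/=np.linalg.norm(t)
print('lid along t',t,np.percentile(f@t,[.5,99.5]),'zmax',np.percentile(f[:,2],[99,99.9]))
k=fin(W2[205:240,230:262].reshape(-1,3));k=k[(k[:,2]>.19)&(k[:,2]<.25)];print('knobS',len(k),k.mean(0),k.min(0),k.max(0))
k=fin(W[205:228,373:392].reshape(-1,3));k=k[(k[:,2]>.17)&(k[:,2]<.25)];print('knobT',len(k),k.mean(0),k.min(0),k.max(0))
r=fin(W[185:262,255:366].reshape(-1,3)); r=r[(r[:,2]>.120)&(r[:,2]<.138)]
# front/side wall rim fit: outer rect 220x300
def res(p,P):
    cs,sn=np.cos(p[2]),np.sin(p[2]); d=P[:,:2]-p[:2]; x=d@[cs,sn]; y=d@[-sn,cs]
    m=.005
    return np.min(np.abs([x+.11-m,y-.15+m,y+.15-m]),0)
s=least_squares(res,[.555,.005,.15],args=(r,),loss='soft_l1',f_scale=.003);print('rim fit',s.x,np.degrees(s.x[2]),np.median(abs(res(s.x,r))))
w=fin(W[180:255,140:225].reshape(-1,3));w=w[w[:,2]>.17];print('stack',np.percentile(w,[1,50,99],axis=0))
E
python3 m.py
```

```text
plane [0.62519498 0.00790396 0.26830617] [0.92114556 0.15889113 0.35530897] 1799 angle of normal from vertical 69.18761846013885 yaw 9.78681235178215
lid along t [-0.16998269  0.98544705  0.        ] [-0.23461901  0.06286541] zmax [0.34220814 0.3447255 ]
knobS 203 [ 0.56392956 -0.17622934  0.21075927] [ 0.53825134 -0.20671116  0.19028389] [ 0.58394136 -0.14913431  0.24290568]
knobT 85 [ 0.55964156 -0.18597182  0.2071792 ] [ 0.54744524 -0.20798615  0.19746445] [ 0.57028546 -0.16530396  0.2146819 ]
rim fit [0.55282049 0.00884303 0.15137049] 8.672890199933377 0.0030526987937907523
stack [[0.45586576 0.37850633 0.17090584]
 [0.54555599 0.4698606  0.17781343]
 [0.63802144 0.56194922 0.18406484]]
```

```bash
cat > plan.py <<'E'
# usage: plan.go([(frame,'xyz',tilt_deg,yaw_deg)...]) : prints shift+rotvec from current pose in tool axes
from h import *
from scipy.spatial.transform import Rotation as Ro
C=np.array([.5528,.0087]); Y=np.radians(9.2)
def ch(x,y,z): return np.array([C[0]+np.cos(Y)*x-np.sin(Y)*y, C[1]+np.sin(Y)*x+np.cos(Y)*y, z])
def ori(yaw=np.degrees(Y),tilt=0): # tool down, leaning forward by tilt
    return Ro.from_euler('z',yaw,degrees=True)*Ro.from_euler('y',-tilt,degrees=True)*Ro.from_euler('x',180,degrees=True)
def go(*tg):
    o=arm.get_obs(); p0=np.array(o['eef_pos']); R0=Ro.from_euler('xyz',o['orientation'],degrees=True)
    print('t',o['time_s'],'p',np.round(p0,3),'rpy',np.round(o['orientation'],1),'q',np.round(o['joint_positions']),'F',np.round(o['force'],1))
    for p,R in tg:
        s=R0.inv().apply(p-p0); r=(R0.inv()*R).as_rotvec()
        print(np.round(s,3).tolist(),np.round(r,3).tolist(),'rows',round(max(np.linalg.norm(s)/.0417,np.degrees(np.linalg.norm(r))/7.16),1))
E
python3 - <<'E'
from plan import *
print(ori(9.2,30).apply([0,0,1]))
go((np.array([.38,.2,.42]),ori(80)))
E
```

```text
[ 0.49356813  0.07994059 -0.8660254 ]
t 0.1 p [0.211 0.588 0.238] rpy [-179.9    0.   160.3] q [-68.  40. -11.  90.   9.  52. -12.] F [0.4 0.  0.2]
[-0.29, -0.308, -0.181] [-0.001, 0.001, 1.402] rows 11.2
```

Call:
arm_command(
  series=[-0.02,-0.02,-0.03,0,0,0.12,1,-0.05,-0.05,-0.05,0,0,0.24,1,-0.08,-0.08,-0.08,0,0,0.36,1,-0.105,-0.11,-0.1,0,0,0.48,1,-0.13,-0.14,-0.12,0,0,0.6,1,-0.155,-0.165,-0.14,0,0,0.72,1,-0.18,-0.19,-0.155,0,0,0.84,1,-0.2,-0.215,-0.17,0,0,0.96,1],
  force=30,
)

```text
time_s: 0.77
eef_pos: [0.3241, 0.3243, 0.4057]
orientation: [180.0, -0.0, 105.0]
force: [1.0, 0.2, 0.8]
grip_width: 0.417
```

```bash
python3 - <<'E'
from plan import *
K=np.array([-.022,.201])
go((np.array([.38,.2,.42]),ori(80)),(np.array([.4,0,.40]),ori(45)),(ch(-.07,-.197,.29),ori(tilt=30)))
E
```

```text
t 0.7667 p [0.324 0.324 0.406] rpy [180.  -0. 105.] q [-54.  15.   4. 102.  -1.  63. -34.] F [1.  0.2 0.8]
[-0.135, 0.022, -0.014] [-0.0, -0.0, 0.436] rows 3.5
[-0.333, -0.01, 0.006] [-0.0, -0.0, 1.047] rows 8.4
[-0.553, 0.05, 0.116] [-0.437, 0.395, 1.629] rows 13.9
```

Call:
arm_command(
  series=[-0.04,0.005,-0.005,0,0,0.12,1,-0.08,0.01,-0.005,0,0,0.24,1,-0.12,0.01,-0.005,0,0,0.36,1,-0.16,0.01,0,0,0,0.48,1,-0.2,0.01,0,0,0,0.6,1,-0.24,0.005,0,0,0,0.72,1,-0.28,0,0,0,0,0.84,1,-0.32,-0.01,0,0,0,0.96,1],
)

```text
time_s: 1.43
eef_pos: [0.3986, 0.0132, 0.4048]
orientation: [180.0, -0.0, 50.0]
force: [1.0, 0.1, 0.5]
grip_width: 0.006
```

```bash
python3 - <<'E'
from plan import *
go((ch(-.07,-.197,.29),ori(tilt=30)))
E
```

```text
t 1.4333 p [0.399 0.013 0.405] rpy [180.  -0.  50.] q [-29.  10.  25. 111.  -5.  60. -42.] F [1.  0.1 0.5]
[-0.086, 0.224, 0.115] [-0.186, 0.501, 0.695] rows 7.0
```

Call:
arm_command(
  series=[-0.011,0.028,0.014,-0.023,0.063,0.087,1,-0.022,0.056,0.029,-0.046,0.125,0.174,1,-0.032,0.084,0.043,-0.07,0.188,0.26,1,-0.043,0.112,0.058,-0.093,0.25,0.347,1,-0.054,0.14,0.072,-0.116,0.313,0.434,1,-0.065,0.168,0.086,-0.14,0.376,0.52,1,-0.075,0.196,0.1,-0.163,0.438,0.608,1,-0.086,0.224,0.115,-0.186,0.501,0.695,1],
)

```text
time_s: 2.1
eef_pos: [0.5075, -0.184, 0.2933]
orientation: [179.2, -27.7, 12.1]
force: [0.4, 0.1, -1.7]
grip_width: 0.006
```

```bash
cat > knob.py <<'E'
from plan import *
def tcp(phi): # deg
    a=np.radians(phi); K=np.array([-.1+.12*np.cos(a),.11+.12*np.sin(a)])
    return ch(K[0]-.005,-.197,K[1]+.0087)
E
python3 - <<'E'
from knob import *
z=np.array([-.5,.866])
go((ch(-.07,-.197,.29),ori(tilt=30)),(tcp(49.4)+ch(-.005,0,0)-ch(0,0,0)+np.array([0,0,.009]),ori(tilt=30)),*[(tcp(a),ori(tilt=30)) for a in (49.4,45,40,35,30,26)])
p,d,c=cap('scene'); cv2.imwrite('pics/s2.png',cv2.resize(p[60:300,100:420,::-1],None,fx=2,fy=2))
E
```

```text
t 2.1 p [ 0.508 -0.184  0.293] rpy [179.2 -27.7  12.1] q [ 23.  23.   2. 123. -57.  20.  -2.] F [ 0.4  0.1 -1.7]
[0.003, 0.014, 0.005] [-0.011, 0.04, 0.044] rows 0.5
[0.003, 0.015, 0.086] [-0.011, 0.04, 0.044] rows 2.1
[0.004, 0.015, 0.096] [-0.011, 0.04, 0.044] rows 2.3
[0.007, 0.015, 0.105] [-0.011, 0.04, 0.044] rows 2.6
[0.009, 0.016, 0.115] [-0.011, 0.04, 0.044] rows 2.8
[0.011, 0.016, 0.125] [-0.011, 0.04, 0.044] rows 3.0
[0.012, 0.016, 0.136] [-0.011, 0.04, 0.044] rows 3.3
[0.012, 0.016, 0.144] [-0.011, 0.04, 0.044] rows 3.5
```

View pics/s2.png

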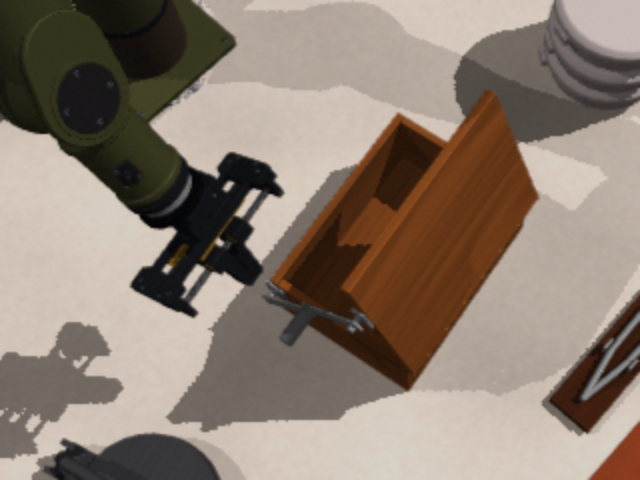

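Gripper is above and in front of the knob (knob at about (297,325) in the crop), and the lid is still up. Joint 5 is near its limit, so I'll turn the tool into the arm plane.

```bash
python3 - <<'E'
from plan import *
print(arm.get_obs()['joint_positions'])
go((ch(-.055,-.197,.28),ori(-12,25)))
E
```

```text
[ 24.02479337  22.96338411   0.77365087 122.74527943 -56.23032636
  19.33608762  -2.29206134]
t 2.15 p [ 0.507 -0.185  0.292] rpy [179.5 -27.8  11.8] q [ 24.  23.   1. 123. -56.  19.  -2.] F [-0.6 -1.6 -0.2]
[0.013, 0.013, 0.021] [-0.176, -0.049, 0.372] rows 3.3
```

Call:
arm_command(
  series=[0.003,0.003,0,-0.044,-0.012,0.09,1,0.006,0.006,0.005,-0.088,-0.025,0.185,1,0.01,0.01,0.01,-0.13,-0.037,0.28,1,0.013,0.013,0.015,-0.176,-0.049,0.372,1,0.013,0.013,0.021,-0.176,-0.049,0.372,1,0.013,0.013,0.021,-0.176,-0.049,0.372,1],
)

```text
time_s: 2.65
eef_pos: [0.5329, -0.1849, 0.2827]
orientation: [179.7, -25.0, -10.7]
force: [-0.7, -0.1, -0.2]
grip_width: 0.006
```

```bash
python3 - <<'E'
from knob import *
R=ori(-12,25)
go((ch(-.055,-.197,.28),R),(tcp(49.4)+ch(-.005,0,0)-ch(0,0,0)+np.array([0,0,.009]),R),*[(tcp(a),R) for a in (49.4,45,40,35,30,26)])
E
```

```text
t 2.65 p [ 0.533 -0.185  0.283] rpy [179.7 -25.  -10.7] q [  1.  25.  21. 122. -53.  15. -33.] F [-0.7 -0.1 -0.2]
[-0.002, 0.01, 0.002] [-0.004, -0.001, 0.021] rows 0.3
[-0.008, 0.002, 0.067] [-0.004, -0.001, 0.021] rows 1.6
[-0.008, 0.0, 0.077] [-0.004, -0.001, 0.021] rows 1.8
[-0.005, -0.002, 0.085] [-0.004, -0.001, 0.021] rows 2.0
[-0.002, -0.005, 0.095] [-0.004, -0.001, 0.021] rows 2.3
[-0.0, -0.007, 0.105] [-0.004, -0.001, 0.021] rows 2.5
[0.001, -0.009, 0.115] [-0.004, -0.001, 0.021] rows 2.8
[0.001, -0.01, 0.123] [-0.004, -0.001, 0.021] rows 3.0
```

Call:
arm_command(
  series=[-0.002,0.009,0.005,0,0,0.01,1,-0.003,0.009,0.02,0,0,0.02,1,-0.005,0.008,0.04,0,0,0.02,1,-0.008,0.005,0.06,0,0,0.02,1,-0.008,0.002,0.067,0,0,0.02,1,-0.008,0.002,0.067,0,0,0.02,1],
)

```text
time_s: 3.15
eef_pos: [0.5534, -0.1955, 0.2203]
orientation: [-179.7, -24.9, -12.3]
force: [0.6, 0.4, 1.0]
grip_width: 0.005
```

```bash
python3 - <<'E'
from knob import *
R=ori(-12,25)
go(*[(tcp(a),R) for a in (49.4,45,40,35,30,26)])
p,d,c=cap('scene'); cv2.imwrite('pics/s3.png',cv2.resize(p[130:270,150:350,::-1],None,fx=3,fy=3))
E
```

```text
t 3.15 p [ 0.553 -0.195  0.22 ] rpy [-179.7  -24.9  -12.3] q [ 16.  32.   1. 122. -57.   3. -29.] F [0.6 0.4 1. ]
[-0.002, -0.006, 0.011] [-0.003, 0.002, -0.005] rows 0.3
[0.001, -0.009, 0.019] [-0.003, 0.002, -0.005] rows 0.5
[0.004, -0.011, 0.029] [-0.003, 0.002, -0.005] rows 0.7
[0.006, -0.013, 0.039] [-0.003, 0.002, -0.005] rows 1.0
[0.007, -0.015, 0.049] [-0.003, 0.002, -0.005] rows 1.2
[0.007, -0.017, 0.057] [-0.003, 0.002, -0.005] rows 1.4
```

View pics/s3.png

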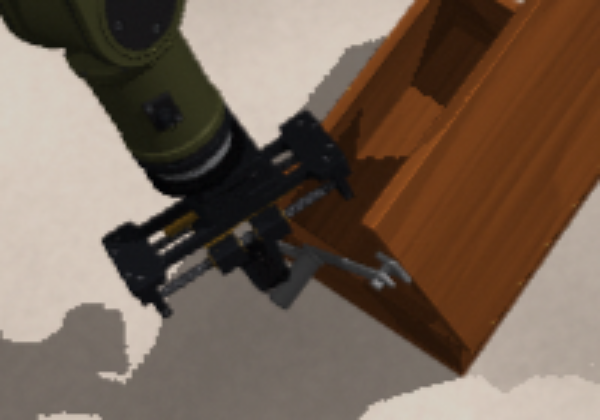

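Finger sits just over the knob (~(298,280) in the crop), but joints 5 and 6 are at their limits. I'll back off and use a steeper, yawed posture.

```bash
cat >> plan.py <<'E'
def ori2(yaw,tilt): # yaw about z (deg), lean towards hinge about chest y
    a=np.array([-np.sin(Y),np.cos(Y),0])
    return Ro.from_rotvec(-np.radians(tilt)*a)*Ro.from_euler('z',yaw,degrees=True)*Ro.from_euler('x',180,degrees=True)
E
python3 - <<'E'
from plan import *
print(ori2(50,10).apply([0,0,1]))
go((ch(-.05,-.197,.26),ori2(50,10)))
E
```

```text
[ 0.17141441  0.02776308 -0.98480775]
t 3.2 p [ 0.553 -0.196  0.221] rpy [-179.8  -25.   -12.4] q [ 16.  32.   1. 122. -57.   2. -30.] F [0.3 0.2 0.7]
[-0.001, 0.001, -0.043] [0.202, -0.213, -1.067] rows 8.9
```

Call:
arm_command(
  series=[0,0,-0.025,0,0,0,1,0,0,-0.05,0.0,0,0,1,0,0,-0.055,0.02,-0.021,-0.11,1,0,0,-0.055,0.04,-0.043,-0.215,1,0,0,-0.055,0.06,-0.064,-0.32,1,0,0,-0.055,0.08,-0.085,-0.43,1,0,0,-0.055,0.1,-0.107,-0.535,1,0,0,-0.05,0.12,-0.128,-0.64,1],
)

```text
time_s: 3.87
eef_pos: [0.5327, -0.1925, 0.2688]
orientation: [173.3, -15.3, 26.5]
force: [-0.0, -0.5, 0.9]
grip_width: 0.008
```

```bash
python3 - <<'E'
from plan import *
go((ch(-.05,-.197,.26),ori2(50,10)))
E
```

```text
t 3.8667 p [ 0.533 -0.192  0.269] rpy [173.3 -15.3  26.5] q [  8.  28.  17. 113. -33.  27. -15.] F [-0.  -0.5  0.9]
[-0.001, 0.001, 0.009] [0.084, -0.085, -0.422] rows 3.5
```

Call:
arm_command(
  series=[0,0,0.003,0.021,-0.021,-0.105,1,0,0,0.005,0.042,-0.042,-0.21,1,0,0,0.007,0.063,-0.064,-0.32,1,0,0,0.009,0.084,-0.085,-0.422,1,0,0,0.009,0.084,-0.085,-0.422,1],
)

```text
time_s: 4.28
eef_pos: [0.5366, -0.1915, 0.2591]
orientation: [173.5, -7.6, 50.4]
force: [1.1, -0.4, -0.5]
grip_width: 0.004
```

```bash
python3 - <<'E'
from knob import *
R=ori2(50,10)
def t2(phi):
    a=np.radians(phi); K=np.array([-.1+.12*np.cos(a),.11+.12*np.sin(a)])
    return ch(K[0]-.005,-.197,K[1]+.009)
go((t2(49.4)+np.array([0,0,.008]),R),*[(t2(a),R) for a in (49.4,45,40,36,33,30)])
E
```

```text
t 4.2833 p [ 0.537 -0.191  0.259] rpy [173.5  -7.6  50.4] q [  9.  31.  14. 107. -21.  35.  -3.] F [ 1.1 -0.4 -0.5]
[0.009, 0.01, 0.044] [-0.0, -0.001, -0.001] rows 1.1
[0.008, 0.01, 0.052] [-0.0, -0.001, -0.001] rows 1.3
[0.012, 0.013, 0.059] [-0.0, -0.001, -0.001] rows 1.5
[0.016, 0.017, 0.068] [-0.0, -0.001, -0.001] rows 1.7
[0.019, 0.019, 0.075] [-0.0, -0.001, -0.001] rows 1.9
[0.021, 0.021, 0.081] [-0.0, -0.001, -0.001] rows 2.1
[0.023, 0.023, 0.087] [-0.0, -0.001, -0.001] rows 2.2
```

Call:
arm_command(
  series=[0.005,0.006,0.02,0,0,0,1,0.009,0.01,0.04,0,0,0,1,0.008,0.01,0.048,0,0,0,1,0.008,0.01,0.052,0,0,0,1,0.01,0.011,0.056,0,0,0,1,0.012,0.013,0.059,0,0,0,1,0.014,0.015,0.064,0,0,0,1,0.016,0.017,0.068,0,0,0,1],
)

```text
time_s: 4.95
eef_pos: [0.5713, -0.1871, 0.1966]
orientation: [173.5, -7.8, 50.2]
force: [1.3, 2.5, 6.7]
grip_width: 0.004
```

```bash
python3 - <<'E'
from knob import *
R=ori2(50,10)
def t2(phi):
    a=np.radians(phi); K=np.array([-.1+.12*np.cos(a),.11+.12*np.sin(a)])
    return ch(K[0]-.005,-.197,K[1]+.009)
go(*[(t2(a),R) for a in (40,36,33,30,27,24)])
p,d,c=cap('scene'); cv2.imwrite('pics/s4.png',cv2.resize(p[130:270,150:350,::-1],None,fx=3,fy=3))
E
```

```text
t 4.95 p [ 0.571 -0.187  0.197] rpy [173.5  -7.8  50.2] q [  9.  38.  11. 106. -24.  29.  -2.] F [1.3 2.5 6.7]
[-0.001, 0.0, 0.0] [-0.001, -0.004, -0.005] rows 0.1
[0.002, 0.003, 0.008] [-0.001, -0.004, -0.005] rows 0.2
[0.004, 0.005, 0.014] [-0.001, -0.004, -0.005] rows 0.4
[0.006, 0.006, 0.019] [-0.001, -0.004, -0.005] rows 0.5
[0.008, 0.008, 0.025] [-0.001, -0.004, -0.005] rows 0.7
[0.009, 0.009, 0.031] [-0.001, -0.004, -0.005] rows 0.8
```

View pics/s4.png

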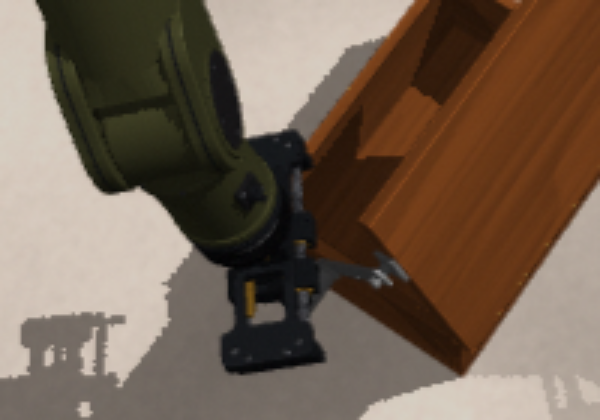

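The gripper covers the knob, contact force is about 7 N, and the bars are visible at (330,270). Contact is good, so I'll continue along the arc.

Call:
arm_command(
  series=[0.001,0.002,0.004,0,0,0,1,0.002,0.003,0.008,0,0,0,1,0.003,0.004,0.011,0,0,0,1,0.004,0.005,0.014,0,0,0,1,0.006,0.006,0.019,0,0,0,1,0.007,0.007,0.022,0,0,0,1,0.008,0.008,0.026,0,0,0,1,0.008,0.008,0.028,0,0,0,1],
)

```text
time_s: 5.67
eef_pos: [0.5892, -0.1849, 0.1719]
orientation: [173.3, -8.0, 50.3]
force: [2.6, 4.6, 10.4]
grip_width: 0.004
```

```bash
python3 - <<'E'
from plan import *
go((ch(-.06,-.20,.26),ori2(50,10)))
E
```

```text
t 5.6667 p [ 0.589 -0.185  0.172] rpy [173.3  -8.   50.3] q [ 10.  41.  10. 105. -25.  27.  -2.] F [ 2.6  4.6 10.4]
[-0.038, -0.029, -0.098] [0.002, -0.007, -0.004] rows 2.6
```

Call:
arm_command(
  series=[-0.004,-0.003,-0.02,0,0,0,1,-0.012,-0.01,-0.05,0,0,0,1,-0.038,-0.029,-0.085,0,0,0,1,-0.06,-0.05,-0.12,0,0,0,1,-0.08,-0.08,-0.15,0,0,0,1,-0.1,-0.1,-0.18,0,0,0,1,-0.12,-0.12,-0.2,0,0,0,1],
)

```text
time_s: 6.25
eef_pos: [0.3898, -0.2054, 0.3349]
orientation: [173.6, -7.7, 50.1]
force: [-0.3, -0.8, 0.2]
grip_width: 0.002
```

```bash
python3 - <<'E'
from plan import *
go((np.array([.43,-.1,.42]),ori()))
p,d,c=cap('top'); W=world(d,c)
cv2.imwrite('pics/t5.png',cv2.resize(p[140:300,200:440,::-1],None,fx=3,fy=3))
q=W[195:235,373:395].reshape(-1,3); q=q[np.isfinite(q).all(1)]; q=q[(q[:,2]>.08)&(q[:,2]<.25)]; print('knob',len(q),np.median(q,0) if len(q) else 0)
p,d,c=cap('scene'); W=world(d,c); b=W[95:260,230:375].reshape(-1,3);b=b[np.isfinite(b).all(1)]
r=(b[:,:2]-C)@np.array([[np.cos(Y),-np.sin(Y)],[np.sin(Y),np.cos(Y)]]); m=(abs(r[:,1])<.14)&(b[:,2]>.2)&(b[:,2]<.345)
x=.110-r[m,0]; z=b[m,2]-.13; ang=np.arctan2(z,x)-np.arcsin(.014/np.hypot(x,z)); print('lid up angle deg',np.degrees(np.percentile(ang,[10,50,90])), m.sum())
E
```

```text
t 6.25 p [ 0.39  -0.205  0.335] rpy [173.6  -7.7  50.1] q [ 13.  15.  17. 119. -17.  40.   1.] F [-0.3 -0.8  0.2]
[0.117, -0.029, -0.074] [0.059, -0.168, 0.704] rows 5.8
knob 61 [ 0.59109036 -0.18439051  0.16856356]
lid up angle deg [59.04935475 60.03749287 61.11529642] 5144
```

View pics/t5.png

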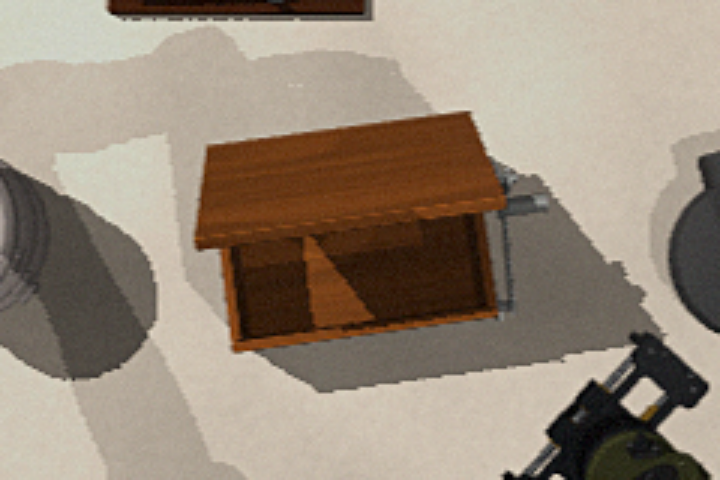

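Knob now sits at z ≈ 0.16 m and the lid is at 60° (joint ≈ 0.14), so the stay is broken with the lid still up. The view shows knob at (530,203) folded down. Next I'll move over and behind the lid.

Call:
arm_command(
  series=[0.01,-0.005,-0.035,0.008,-0.02,0.09,1,0.03,-0.01,-0.07,0.017,-0.042,0.18,1,0.055,-0.02,-0.085,0.025,-0.063,0.27,1,0.085,-0.025,-0.085,0.034,-0.084,0.36,1,0.117,-0.029,-0.085,0.042,-0.105,0.45,1,0.117,-0.029,-0.085,0.05,-0.126,0.54,1,0.117,-0.029,-0.085,0.059,-0.15,0.63,1,0.117,-0.029,-0.085,0.059,-0.168,0.704,1],
)

```text
time_s: 7.02
eef_pos: [0.4304, -0.0992, 0.4292]
orientation: [-179.9, 0.1, 9.1]
force: [-0.6, 0.2, 0.8]
grip_width: 0.001
```

```bash
cat > lid.py <<'E'
from plan import *
def tl(deg,off=0.,s=.195):
    t=np.radians(deg); c,sn=np.cos(t),np.sin(t)
    return ch(.110-s*c+(.014+off)*sn+.009,0,.130+s*sn+(.014+off)*c)
E
python3 - <<'E'
from lid import *
go((ch(.09,0,.42),ori()),(tl(60,.03),ori()))
E
```

```text
t 7.0167 p [ 0.43  -0.099  0.429] rpy [-1.799e+02  1.000e-01  9.100e+00] q [-12.  14.  25. 102.  -6.  66. -66.] F [-0.6  0.2  0.8]
[0.228, -0.087, 0.009] [-0.001, 0.002, -0.001] rows 5.9
[0.198, -0.087, 0.108] [-0.001, 0.002, -0.001] rows 5.8
```

Call:
arm_command(
  series=[0.035,-0.015,0,0,0,0,1,0.075,-0.03,0,0,0,0,1,0.11,-0.043,0,0,0,0,1,0.15,-0.057,0,0,0,0,1,0.19,-0.073,0.005,0,0,0,1,0.22,-0.087,0.01,0,0,0,1,0.228,-0.087,0.02,0,0,0,1,0.228,-0.087,0.04,0,0,0,1],
)

```text
time_s: 7.68
eef_pos: [0.6437, 0.0248, 0.3886]
orientation: [-180.0, -0.1, 9.5]
force: [-0.4, -0.5, 0.4]
grip_width: 0.002
```

```bash
python3 - <<'E'
from lid import *
go((tl(60,.03),ori()),(tl(60,.01),ori()),(tl(60),ori()))
E
```

```text
t 7.6833 p [0.644 0.025 0.389] rpy [-1.8e+02 -1.0e-01  9.5e+00] q [-17.  35.  22.  74. -13.  73. -76.] F [-0.4 -0.5  0.4]
[-0.033, 0.001, 0.068] [-0.0, -0.002, 0.005] rows 1.8
[-0.05, 0.001, 0.078] [-0.0, -0.002, 0.005] rows 2.2
[-0.059, 0.001, 0.083] [-0.0, -0.002, 0.005] rows 2.4
```

Call:
arm_command(
  series=[0,0,0.03,0,0,0,1,-0.01,0,0.06,0,0,0,1,-0.03,0,0.075,0,0,0,1,-0.045,0.001,0.08,0,0,0,1,-0.053,0.001,0.083,0,0,0,1,-0.059,0.001,0.084,0,0,0,1,-0.059,0.001,0.084,0,0,0,1],
)

```text
time_s: 8.27
eef_pos: [0.5825, 0.012, 0.3056]
orientation: [-180.0, -0.0, 9.3]
force: [0.8, 0.2, -0.4]
grip_width: 0.007
```

```bash
python3 - <<'E'
from lid import *
go(*[(tl(a),ori()) for a in range(60,41,-2)])
E
```

```text
t 8.2667 p [0.582 0.012 0.306] rpy [-180.    -0.     9.3] q [-18.  33.  21.  93. -14.  56. -73.] F [ 0.8  0.2 -0.4]
[0.004, -0.002, -0.0] [-0.001, -0.0, 0.001] rows 0.1
[-0.002, -0.002, 0.003] [-0.001, -0.0, 0.001] rows 0.1
[-0.008, -0.002, 0.006] [-0.001, -0.0, 0.001] rows 0.2
[-0.014, -0.002, 0.01] [-0.001, -0.0, 0.001] rows 0.4
[-0.02, -0.002, 0.013] [-0.001, -0.0, 0.001] rows 0.6
[-0.025, -0.002, 0.017] [-0.001, -0.0, 0.001] rows 0.7
[-0.031, -0.002, 0.021] [-0.001, -0.0, 0.001] rows 0.9
[-0.036, -0.002, 0.026] [-0.001, -0.0, 0.001] rows 1.1
[-0.041, -0.002, 0.03] [-0.001, -0.0, 0.001] rows 1.2
[-0.046, -0.002, 0.035] [-0.001, -0.0, 0.001] rows 1.4
```

Call:
arm_command(
  series=[-0.003,-0.001,0.003,0,0,0,1,-0.008,-0.002,0.006,0,0,0,1,-0.014,-0.002,0.01,0,0,0,1,-0.02,-0.002,0.013,0,0,0,1,-0.025,-0.002,0.017,0,0,0,1,-0.031,-0.002,0.021,0,0,0,1,-0.036,-0.002,0.026,0,0,0,1,-0.041,-0.002,0.03,0,0,0,1],
)

```text
time_s: 8.93
eef_pos: [0.5411, 0.0073, 0.2747]
orientation: [-180.0, 0.1, 9.3]
force: [3.0, -3.4, 2.5]
grip_width: 0.006
```

```bash
python3 - <<'E'
from lid import *
go(*[(tl(a),ori()) for a in range(44,27,-2)])
E
```

```text
t 8.9333 p [0.541 0.007 0.275] rpy [-1.8e+02  1.0e-01  9.3e+00] q [-18.  32.  20. 103. -14.  48. -72.] F [ 3.  -3.4  2.5]
[0.0, 0.0, -0.001] [-0.001, 0.002, 0.002] rows 0.0
[-0.005, 0.0, 0.004] [-0.001, 0.002, 0.002] rows 0.1
[-0.01, 0.0, 0.009] [-0.001, 0.002, 0.002] rows 0.3
[-0.014, 0.0, 0.014] [-0.001, 0.002, 0.002] rows 0.5
[-0.019, 0.0, 0.019] [-0.001, 0.002, 0.002] rows 0.6
[-0.023, 0.0, 0.024] [-0.001, 0.002, 0.002] rows 0.8
[-0.027, 0.0, 0.03] [-0.001, 0.002, 0.002] rows 1.0
[-0.031, 0.0, 0.035] [-0.001, 0.002, 0.002] rows 1.1
[-0.035, 0.0, 0.041] [-0.001, 0.002, 0.002] rows 1.3
```

Call:
arm_command(
  series=[-0.005,0,0.004,0,0,0,1,-0.01,0,0.009,0,0,0,1,-0.014,0,0.014,0,0,0,1,-0.019,0,0.019,0,0,0,1,-0.023,0,0.024,0,0,0,1,-0.027,0,0.03,0,0,0,1,-0.031,0,0.035,0,0,0,1,-0.035,0,0.041,0,0,0,1],
)

```text
time_s: 9.6
eef_pos: [0.5066, 0.0025, 0.2337]
orientation: [-179.9, 0.1, 9.3]
force: [2.0, -0.6, 1.5]
grip_width: 0.007
```

```bash
python3 - <<'E'
from lid import *
go(*[(tl(a),ori()) for a in range(28,11,-2)])
E
```

```text
t 9.6 p [0.507 0.002 0.234] rpy [-1.799e+02  1.000e-01  9.300e+00] q [-17.  32.  18. 111. -16.  39. -70.] F [ 2.  -0.6  1.5]
[-0.0, 0.001, -0.0] [-0.002, 0.002, 0.003] rows 0.0
[-0.004, 0.001, 0.006] [-0.002, 0.002, 0.003] rows 0.2
[-0.007, 0.001, 0.012] [-0.002, 0.002, 0.003] rows 0.3
[-0.01, 0.001, 0.018] [-0.002, 0.002, 0.003] rows 0.5
[-0.013, 0.001, 0.024] [-0.002, 0.002, 0.003] rows 0.7
[-0.015, 0.001, 0.03] [-0.002, 0.002, 0.003] rows 0.8
[-0.018, 0.001, 0.037] [-0.002, 0.002, 0.003] rows 1.0
[-0.02, 0.001, 0.043] [-0.002, 0.002, 0.003] rows 1.1
[-0.022, 0.001, 0.049] [-0.002, 0.002, 0.003] rows 1.3
```

Call:
arm_command(
  series=[-0.004,0,0.006,0,0,0,1,-0.007,0,0.012,0,0,0,1,-0.01,0,0.018,0,0,0,1,-0.013,0,0.024,0,0,0,1,-0.015,0,0.03,0,0,0,1,-0.018,0,0.037,0,0,0,1,-0.02,0,0.043,0,0,0,1,-0.022,0,0.049,0,0,0,1],
)

```text
time_s: 10.27
eef_pos: [0.4847, -0.0012, 0.1845]
orientation: [-179.9, 0.1, 9.3]
force: [1.4, 1.5, 1.7]
grip_width: 0.002
```

```bash
python3 - <<'E'
from lid import *
go(*[(tl(a),ori()) for a in (12,10,8,6,4,2,1,0)])
E
```

```text
t 10.2667 p [ 0.485 -0.001  0.185] rpy [-1.799e+02  1.000e-01  9.300e+00] q [-15.  35.  15. 117. -18.  30. -67.] F [1.4 1.5 1.7]
[-0.0, 0.001, 0.0] [-0.002, 0.002, 0.002] rows 0.0
[-0.002, 0.001, 0.007] [-0.002, 0.002, 0.002] rows 0.2
[-0.003, 0.001, 0.014] [-0.002, 0.002, 0.002] rows 0.3
[-0.005, 0.001, 0.02] [-0.002, 0.002, 0.002] rows 0.5
[-0.006, 0.001, 0.027] [-0.002, 0.002, 0.002] rows 0.7
[-0.007, 0.001, 0.034] [-0.002, 0.002, 0.002] rows 0.8
[-0.007, 0.001, 0.037] [-0.002, 0.002, 0.002] rows 0.9
[-0.007, 0.001, 0.041] [-0.002, 0.002, 0.002] rows 1.0
```

Call:
arm_command(
  series=[-0.002,0,0.007,0,0,0,1,-0.003,0,0.013,0,0,0,1,-0.005,0,0.019,0,0,0,1,-0.006,0,0.025,0,0,0,1,-0.007,0,0.03,0,0,0,1,-0.007,0,0.034,0,0,0,1,-0.007,0,0.038,0,0,0,1,-0.007,0,0.041,0,0,0,1],
)

```text
time_s: 10.93
eef_pos: [0.4778, -0.0028, 0.1441]
orientation: [-179.9, 0.2, 9.3]
force: [-8.6, 0.3, 52.2]
grip_width: 0.003
```

Call:
arm_command(
  series=[0,0,0.001,0,0,0,1,0,0,0.002,0,0,0,1,0,0,0.002,0,0,0,1],
)

```text
time_s: 11.18
eef_pos: [0.4777, -0.0028, 0.1443]
orientation: [-179.9, 0.1, 9.3]
force: [-6.3, 1.6, 26.5]
grip_width: 0.005
```

Call:
arm_command(
  series=[0,0,-0.005,0,0,0,1,0,0,-0.02,0,0,0,1,0,0,-0.04,0,0,0,1,0,0,-0.07,0,0,0,1,-0.02,0,-0.1,0,0,0,1,-0.05,0,-0.13,0,0,0,1,-0.07,0,-0.15,0,0,0,1,-0.07,0,-0.15,0,0,0,1],
)

```text
time_s: 11.85
eef_pos: [0.407, -0.0152, 0.2952]
orientation: [-179.9, -0.1, 9.2]
force: [-0.3, 0.3, -0.2]
grip_width: 0.005
```

```bash
python3 - <<'E'
from plan import *
go()
p,d,c=cap('scene'); W=world(d,c); b=W[95:275,200:375].reshape(-1,3);b=b[np.isfinite(b).all(1)]
r=(b[:,:2]-C)@np.array([[np.cos(Y),-np.sin(Y)],[np.sin(Y),np.cos(Y)]])
for x in(-.1,-.05,0,.05,.1):
    m=(abs(r[:,0]-x)<.008)&(abs(r[:,1])<.14)&(b[:,2]>.08)&(b[:,2]<.2); print(x,m.sum(),np.median(b[m,2]))
cv2.imwrite('pics/s6.png',p[...,::-1])
p,d,c=cap('top'); W=world(d,c); w=W[180:255,140:225].reshape(-1,3);w=w[w[:,2]>.17];print('stack',np.percentile(w,[1,50,99],axis=0))
E
```

```text
t 11.85 p [ 0.407 -0.015  0.295] rpy [-1.799e+02 -1.000e-01  9.200e+00] q [-20.  20.  22. 121. -11.  41. -71.] F [-0.3  0.3 -0.2]
-0.1 562 0.14547093356364804
-0.05 581 0.14556986052684073
0 588 0.1453776265851463
0.05 616 0.14538255062763195
0.1 615 0.14547755785542704
stack [[0.45409788 0.37923223 0.17080482]
 [0.54566535 0.47007398 0.17774892]
 [0.63770592 0.5617031  0.18355445]]
```

View pics/s6.png

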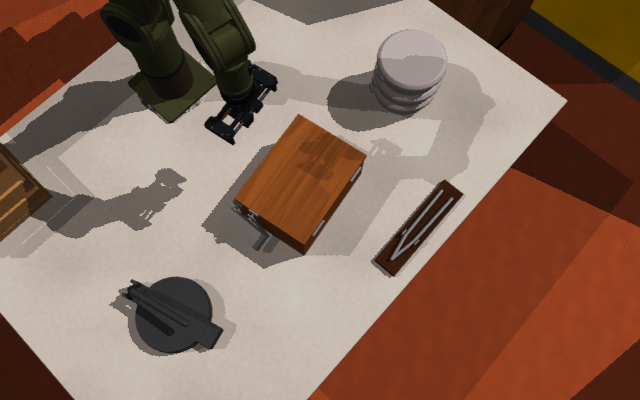

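The lid is flat and shut (about 145 mm at every depth), with the knob folded at about (262,240). The stack is unmoved at (410,75), and the gripper is clear at (240,105).

```bash
python3 -c "
from rig import hand_in; print(hand_in())"
```

```text
the job is handed in; nothing more can be done
None
```

I broke the stay at its knuckle with the lid still up, lowered the lid until it was shut, and handed the job in at about 12 s of the 51 s allowed.

- **Stay:** I pushed the knob down with the closed fingertips. The camera then put its centre at about z = 0.16 m (limit 0.186) with the lid at 60° above level, a lid joint of about 0.14 rad (limit 0.6).
- **Lid:** I lowered it from its outer face at about 0.42 rad/s commanded; I had no direct reading of lid speed. Its top now measures 145–146 mm at every depth, so it is flat and shut.
- **Warmers:** The stack's measured position agrees with the start to within about 2 mm.
- **Robot:** The arm is clear of everything, with about 0 N on the wrist.

- **Force at closing:** The wrist force was 52 N as the lid met the box. That is under the 120 N wrist limit. It was on the fingertips, so I took the 40 N limit for the arm and gripper body not to apply.
- **Posture change:** My first tilted posture for the knob push ran joints 5 and 6 up to their limits, so I backed off and used a steeper one before pushing.

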